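Lay a rule flush against a gel cassette and light it for reading

TASK

Get the gel cassette ready for reading its bands on the light box: lift the rule out of its case and lay it gently on the light box beside the cassette, let go, then take it again by its free end (the end with the hang hole) and slide it flush along one of the cassette's two side edges, with its square zero end level with the cassette's well end and the hang-hole end sticking out past the other end. Let go of the rule, and only then switch the light box on at its rocker switch. Leave the cassette where it lies (a nudge of a few millimetres is all right) and do not disturb the other things on the bench.

Things in the scene. Friction and masses are not known exactly. Their poses are not given: they have to be found in the camera images.
- lightbox: White-light box, fixed: low white box 280 (its x) by 400 (its y) by 85 mm high, flat level top. Origin: centre of its underside; z up. Opal window, level with the rim, x -117 to +117, y -118 to +182 mm. Grey control strip at its -y end (y -134 to -192 mm); the round dimmer knob there (26 mm, 6 mm high, at x +70, y -165 mm) is not used.
- rocker (a joint): Light box switch: black rocker 36 mm (box x) by 20 mm, on the control strip at box x -30, y -165 mm, pivoting about its middle at the box top's level. 0 = off (start): its end towards the box's -x is raised, edge 8 mm above the box top. 0.36 rad = on: that end pressed down, edge about 2 mm above the box top. Stays where left; takes about 2 N.
- rocker_press (a point): Point on the upper face of the rocker's raised (-x) end, 13 mm from its pivot towards the box's -x and 7.4 mm above the box's top when off; moves with the rocker.
- cassette: Loose gel cassette flat on the window: two clear plates with grey side rails, 100 (its x) by 90 (its y) by 8 mm, about 160 g, slides if pushed. Origin: centre of its underside; z up. Well end +x: a row of ten small teeth in an open recess, pointing to the box's +y within 0.25 rad; the -x end has a grey bar. Side edges: upright faces at y +45 and -45 mm, 100 mm long.
- rule: Aluminium rule, 170 (its x) by 30 (its y) by 6 mm, 60 to 120 g, graduations along both edges. Origin: centre of its underside, about the centre of mass; z up. Zero end +x, cut square. Free end -x: rounded corners, 8 mm hang hole 21 mm from the tip. Starts in its case, x along the case's x, underside 10 mm above the bench.
- rule_zero (a point): Middle of the rule's square zero end, on its underside (85 mm from the rule's origin along +x).
- rule_free (a point): Point on the rule's underside towards its free end, 52 mm from its origin along -x (33 mm from the tip): when the rule lies as asked, 37 mm clear of the cassette's end, with room for a finger on either side.
- case: The rule's fitted case, fixed: black, 230 (its x) by 110 (its y) by 18 mm high, open above. Origin: centre of its underside. Pocket along its x in the middle, 176 by 35 mm, floor 10 mm above the bench (8 mm deep); finger notch as deep across its middle, 54 mm along x by 92 mm along y: the rule can be gripped only there.
- jar: Bystander: specimen jar with a screw cap, 64 mm wide, 75 mm high, loose. Origin: centre of its underside.
- tube_rack: Bystander: rack of capped blood tubes, 70 by 190 mm, 90 mm high, loose. Origin: centre of its underside.
- tip_box: Bystander: pipette tip box, 127 by 87 mm, 67 mm high, loose. Origin: centre of its underside.
- beaker: Bystander: glass beaker, 70 mm wide, 90 mm high, loose. Origin: centre of its underside.
Mind the look-alikes: they are no part of the job. Of the things that look like the rule, the middle-sized one is meant.

How it is judged:
By the outcome, as a careful person would: the job done as asked, in the order asked, and still so for the second after the job is handed in, with the robot touching nothing.
It also fails if it takes over 48 s, if anything falls off the work surface, if the arm or the gripper's body presses on something with over 40 N, if the wrist force passes 120 N, or if a joint passes its speed limit or range.

ROBOT

A 6-joint arm with a two-finger parallel gripper is mounted at the origin on the work surface. World frame = base frame: x ahead of the robot, y to its left, z up, the work surface at z = 0. Lengths are in m, angles in rad, forces in N, time in s.
With the tool pointing down it reaches from about 0.375 to 0.975 m from the base axis. Payload 3.8 kg.
Tool frame: the origin (TCP) lies on the front face of the gripper's body, between the roots of the fingers; the fingertips stand 64 mm ahead of it and the grasp point (between the pads) lies 45 mm ahead of it; z points along the fingers, y is the line along which they close (so a half turn about z gives the same grasp; the last joint's range is limited). The gripper opens to 88 mm and grips with 3 to 60 N. Pads are 18 mm wide; open, the fingers measure 123 mm over their backs; the gripper's body (75 mm by 187 mm) begins 45 mm behind the grasp point.
Start: joints at [-0.037, 0.264, 1.604, -0, 1.274, -0.037], TCP at [0.675, -0, 0.303] pointing down, gripper open.
Joint ranges: [-2.63, 2.63], [-0.94, 2.18], [0.31, 2.57], [-1.31, 4.45], [0, 2.66], [-2.55, 2.55]. Speed limits (rad/s): [2.57, 2.57, 3.14, 3.14, 3.14, 3.14].

INTERFACE

Orientations are given as [roll, pitch, yaw] about the fixed x, y, z axes, in that order (R = Rz(yaw) Ry(pitch) Rx(roll)).
In Python, from station import bot gives the robot as it stands.
- The arm moves only by the shell command python3 -m jog 'ROWS'. ROWS is JSON, a list of rows, each a list of 3 entries, a list of its own where there are three numbers: the closure, from 0 (fully open) to 1 (shut), then the shift along the tool's x, y, z in mm, then the turn about the tool's z in rad. In form: [[hand, [x, y, z], roll], ...]. A call has 1 to 5 rows; each row shifts and turns the commanded pose from where the row before left it, along the tool's axes as they then stand; what a row does not reach is not made up. A row lasts 1/8 s, in which the tool goes at most 62.5 mm and 10.7 degrees, less where a joint would pass 70% of its speed; a pose out of reach is approached as far as the arm can. A call is refused whole if a number of a shift passes 62.5 or a number of a turn 0.188, either way. A call with a gripper value outside its range is refused whole. The fingers move at their own pace and stop on an object; the grip force is fixed at half the most. Time passes only in rows, so rows that do not move let the fingers close. It gives the time, the measured TCP pose, the force, the opening and the grip force at its end, in the units of the state.
- bot.read_state(): the state, without advancing time (a new reading comes with each control period).
- bot.get_image(name): name is "scene" or "side" or "wrist"; returns a dict with "img" (384x512x3 uint8, red, green, blue), "z_map" (384x512 float32, m along the optical axis (not along the pixel's ray), 0 where there is no reading), "fx", "fy", "cx", "cy" (pixels), "rvec" (rotation vector, rad) and "tvec" (3), from world to camera coordinates, as OpenCV has them; the wrist camera has in their place "T_tool_cam" (4x4, takes a point from camera to tool coordinates, whose origin is the TCP and whose axes are the flange's). Camera axes: x right, y down, z forward; pixel columns grow to the right and rows downward; lengths in m; the calibration is good to about 2 mm. The wrist camera is an equidistant fisheye: a pixel r from the principal point sees the ray r / f radians off the axis. A picture is of the moment at which its call begins: read the wrist's pose just before it.
- bot.hand_in(): hands the job in; it is judged then, once.
Trained networks look in a picture, given as the dict that the camera call returned (one of the last four; its "shot" number tells which), for a name from the list of things; names that differ only in an ending like _2 or _b are one class to them, and where a whole thing is asked for, a point or a joint stands for the part that bears it (a point fixed in the world has none). Each returns a list of dicts, best first, with "score" (0 to 1); they miss things now and then, are a little off and sometimes report something else, mostly with a low value. They report only what shows in the picture. A call takes as long as a camera call. They do not tell look-alikes from the thing itself.
- bot.recognise(thing, picture): "xyz" ([x, y, z] in m, in world coordinates, good to about 4 mm: the middle of the surface that is visible of it).
The state is a dict: "t": time; "qpos": joint angles; "joint_velocities": joint speeds; "joint_torque": joint torques, N m; "tcp_pos": TCP position; "orientation": TCP orientation; "contact_force": force on the tool from outside, world axes, zero at the start; "wrist_torque": the same for the moment, N m; "width": finger opening in m; "finger_force": force on a finger pad.
Only numpy, scipy, OpenCV 4.12 (cv2) and the standard library are available. Lean on these libraries where they do the work, as an engineer would, in place of code of your own. Each camera call takes 0.05 s, during which the arm holds its last target. There are 200 camera calls.

## Working session

There is one attempt and no reset: what is moved stays moved. The work goes in short steps, Python scripts to look and compute and a shell command to move; the robot and the scene stay as the last step left them, time stands still between calls to the robot, and variables do not carry over. Pictures are saved under pics/ and viewed, at most 10 in all, crops included, and the job is handed in when it is done.

```bash
ls; mkdir -p pics; cat > h.py <<'E'
import numpy as np, cv2
from station import bot
from scipy.spatial.transform import Rotation as R
def world(p,u,v,z=None):
    "pixel->world for scene/side; z: plane height, else depth"
    Rm=cv2.Rodrigues(np.array(p["rvec"],float))[0]; t=np.array(p["tvec"],float).ravel()
    d=np.array([(u-p["cx"])/p["fx"],(v-p["cy"])/p["fy"],1.])
    if z is None: return Rm.T@(d*p["z_map"][int(v),int(u)]-t)
    c=-Rm.T@t; w=Rm.T@d
    return c+w*(z-c[2])/w[2]
def save(p,n): cv2.imwrite("pics/"+n,cv2.cvtColor(p["img"],cv2.COLOR_RGB2BGR))
E
python3 - <<'E'
from h import *
ps={n:bot.get_image(n) for n in("scene","side")}
print(bot.read_state()["t"])
ims=[]
for n,p in ps.items():
    save(p,n+"0.png")
    for o in("lightbox","rocker","cassette","rule","case","jar","tube_rack","tip_box","beaker"):
        print(n,o,[(np.round(r["xyz"],3).tolist(),round(r["score"],2)) for r in bot.recognise(o,p)][:4])
E
```

```text
pics
0.1
scene lightbox [([0.579, 0.115, 0.088], 0.61)]
scene rocker [([0.487, 0.057, 0.09], 0.55)]
scene cassette [([0.525, 0.284, 0.09], 0.52), ([0.531, 0.533, 0.066], 0.22)]
scene rule [([0.42, -0.472, 0.008], 0.92), ([0.498, -0.223, 0.016], 0.76), ([0.258, -0.275, 0.004], 0.66)]
scene case [([0.504, -0.235, 0.014], 0.59), ([0.501, -0.225, 0.016], 0.27)]
scene jar [([0.792, -0.036, 0.054], 0.68)]
scene tube_rack [([0.787, -0.196, 0.053], 0.62)]
scene tip_box [([0.782, 0.135, 0.069], 0.92), ([0.501, -0.222, 0.017], 0.25)]
scene beaker [([0.535, 0.533, 0.065], 0.55)]
side lightbox [([0.522, 0.121, 0.088], 0.97)]
side rocker []
side cassette [([0.528, 0.299, 0.094], 0.69)]
side rule [([0.416, -0.477, 0.009], 0.96), ([0.256, -0.275, 0.006], 0.71), ([0.494, -0.228, 0.016], 0.65)]
side case [([0.495, -0.238, 0.021], 0.81), ([0.495, -0.227, 0.018], 0.38)]
side jar [([0.522, 0.531, 0.067], 0.4)]
side tube_rack [([0.754, -0.205, 0.054], 0.56)]
side tip_box [([0.762, 0.132, 0.069], 0.93), ([0.494, -0.24, 0.02], 0.36)]
side beaker [([0.523, 0.534, 0.067], 0.63)]
```

View pics/scene0.png

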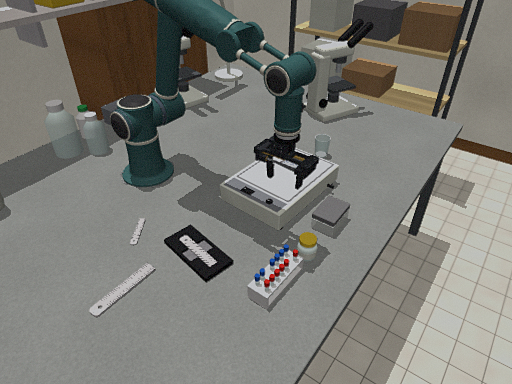

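View pics/side0.png

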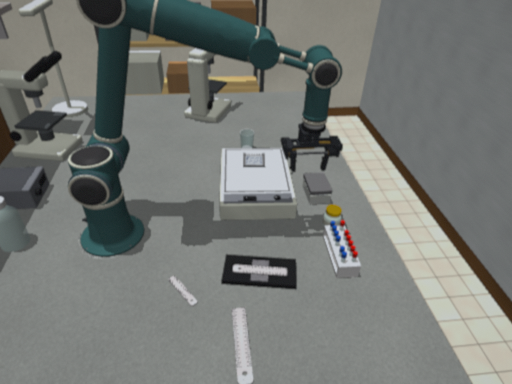

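```bash
cat >> h.py <<'E'
def cloud(p):
    Rm=cv2.Rodrigues(np.array(p["rvec"],float))[0]; t=np.array(p["tvec"],float).ravel()
    v,u=np.mgrid[0:384,0:512]; z=p["z_map"]
    c=np.stack([(u-p["cx"])/p["fx"]*z,(v-p["cy"])/p["fy"]*z,z],-1)
    return (c-t)@Rm, z>0
E
python3 - <<'E'
from h import *
for n in("side","scene"):
    p=bot.get_image(n); W,ok=cloud(p); X,Y,Z=W[...,0],W[...,1],W[...,2]
    for nm,c,r,z0,z1 in(("box",(.517,.222),.3,.08,.089),("case",(.5,-.23),.15,.013,.022),("cass",(.53,.29),.09,.0895,.098)):
        m=ok&(np.hypot(X-c[0],Y-c[1])<r)&(Z>z0)&(Z<z1)
        k,l,s,_=cv2.connectedComponentsWithStats(m.astype(np.uint8)); i=1+s[1:,4].argmax(); m=l==i
        print(n,nm,m.sum(),cv2.minAreaRect(1000*W[m][:,:2].astype(np.float32)),np.median(Z[m]))
        if n=="side": print(W[m].min(0),W[m].max(0))
    im=cv2.cvtColor(p["img"],cv2.COLOR_RGB2BGR)
    if n=="side":
        a=cv2.resize(im[138:222,210:310],(800,672)[0:2],interpolation=3)
        b=cv2.resize(im[250:295,215:305],(800,400),interpolation=3)
        cv2.imwrite("pics/c1.png",cv2.resize(np.vstack([a,b]),(500,600)))
E
```

```text
side box 3604 ((527.2998046875, 216.09634399414062), (401.8566589355469, 278.79376220703125), 86.45602416992188) 0.085059024860534
[0.3770086  0.01038785 0.08001854] [0.67031996 0.42210427 0.0889982 ]
side case 1709 ((491.1330261230469, -221.1566162109375), (116.46314239501953, 230.08840942382812), 79.69453430175781) 0.016980900044791313
[ 0.36897891 -0.29793775  0.01300079] [ 0.61202545 -0.14935384  0.02184681]
side cass 259 ((531.5006713867188, 307.119873046875), (104.00668334960938, 94.04122161865234), 82.0317153930664) 0.0925640236182737
[0.48279873 0.25132519 0.08955637] [0.58224623 0.36265426 0.09774265]
scene box 2950 ((531.6825561523438, 214.8779296875), (404.0875549316406, 280.82763671875), 85.912353515625) 0.08544245366365344
scene case 1553 ((493.372314453125, -223.20314025878906), (112.78009033203125, 236.04830932617188), 79.71476745605469) 0.01791590930370136
scene cass 58 ((519.6100463867188, 288.0128173828125), (24.756858825683594, 71.12116241455078), 87.85541534423828) 0.09307968455227295
```

View pics/c1.png

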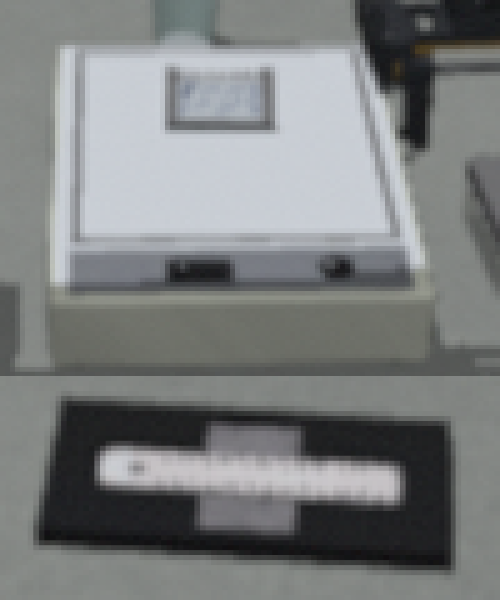

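```bash
cat >> h.py <<'E'
def st(): 
    s=bot.read_state(); return s
def pose():
    s=bot.read_state(); return np.array(s["tcp_pos"]),R.from_euler("xyz",s["orientation"]),s
def to(x,y,z,yawx=None):
    "print shift in tool mm to reach TCP xyz, and turn about tool z so tool x heads yawx"
    p,r,s=pose(); d=r.inv().apply(np.array([x,y,z])-p)*1000
    h=r.apply([1,0,0]); cur=np.arctan2(h[1],h[0])
    print("shift",d.round(1),"heading",cur.round(3), None if yawx is None else ("turn",round(-((yawx-cur+np.pi)%(2*np.pi)-np.pi),3)))
    print("t",s["t"],"tcp",p.round(4),"down",r.apply([0,0,1]).round(3),"F",np.round(s["contact_force"],1),"w",round(s["width"],4),"q6",round(s["qpos"][5],2),"ff",np.round(s["finger_force"],1))
E
python3 -c "
from h import *
to(.492,-.222,.25,-.18)
p=bot.get_image('wrist');print({k:v for k,v in p.items() if k not in('img','z_map')})"
```

```text
shift [-222.  -183.    52.7] heading 1.571 ('turn', np.float64(1.751))
t 1.1 tcp [ 0.675  -0.      0.3027] down [ 0. -0. -1.] F [ 0.2  0.2 -1.1] w 0.0883 q6 -0.04 ff 0.0
{'fx': 297.3186396354542, 'fy': 297.3186396354542, 'cx': 256.8308385710338, 'cy': 190.2411498864585, 'T_tool_cam': array([[-1.33640871e-04, -9.58390943e-01, -2.85458898e-01,
         7.32473123e-02],
       [ 9.99999942e-01, -3.84153838e-05, -3.39186860e-04,
        -1.37465833e-03],
       [ 3.14107602e-04, -2.85458927e-01,  9.58390892e-01,
        -8.21052786e-02],
       [ 0.00000000e+00,  0.00000000e+00,  0.00000000e+00,
         1.00000000e+00]]), 'shot': 5}
```

```bash
python3 -m jog '[[0.5,[-44,-36,10],0],[0.5,[-44,-36,10],0],[0.5,[-44,-36,10],0],[0.5,[-44,-36,10],0],[0.5,[-44,-36,10],0]]'
python3 -m jog '[[0.5,[0,0,0],0.175],[0.5,[0,0,0],0.175],[0.5,[0,0,0],0.175],[0.5,[0,0,0],0.175],[0.5,[0,0,0],0.175]]'
python3 -m jog '[[0.5,[0,0,0],0.175],[0.5,[0,0,0],0.175],[0.5,[0,0,0],0.175],[0.5,[0,0,0],0.175],[0.5,[0,0,0],0.175]]'
cat >> h.py <<'E'
def fw(P,u,v,z):
    "wrist pixel -> world at plane z; P=(pos,rot,picture)"
    t,r,p=P; a=np.array([u-p["cx"],v-p["cy"]]); n=np.hypot(*a)+1e-9; th=n/p["fx"]
    d=np.r_[a/n*np.sin(th),np.cos(th)]; T=p["T_tool_cam"]
    o=r.apply(T[:3,3])+t; w=r.apply(T[:3,:3]@d); return o+w*(z-o[2])/w[2]
def top(P,c,hd,z,size=(.3,.2),s=2000,name=None):
    "orthophoto of plane z centred c, columns along heading hd, s px/m; row up = left of heading"
    t,r,p=P; W,H=int(size[0]*s),int(size[1]*s)
    j,i=np.meshgrid(np.arange(W),np.arange(H)); a=(j-W/2)/s; b=-(i-H/2)/s
    ch,sh=np.cos(hd),np.sin(hd)
    w=np.stack([c[0]+a*ch-b*sh,c[1]+a*sh+b*ch,np.full(a.shape,z)],-1).reshape(-1,3)
    T=p["T_tool_cam"]; k=(r.inv().apply(w-t)-T[:3,3])@T[:3,:3]
    n=np.hypot(k[:,0],k[:,1])+1e-9; th=np.arctan2(n,k[:,2])*p["fx"]
    m=np.stack([k[:,0]/n*th+p["cx"],k[:,1]/n*th+p["cy"]],-1).reshape(H,W,2).astype(np.float32)
    im=cv2.cvtColor(cv2.remap(p["img"],m,None,1),cv2.COLOR_RGB2BGR)
    if name: cv2.imwrite("pics/"+name,im)
    return im
def wrist():
    t,r,s=pose(); return t,r,bot.get_image("wrist")
E
python3 - <<'E'
from h import *
to(.492,-.222,.25,-.18)
P=wrist()
top(P,(.492,-.222),-.18,.016,(.26,.15),2500,"w1.png")
for o in("rule","case","rule_zero","rule_free"): print(o,[(np.round(r["xyz"],4).tolist(),round(r["score"],2)) for r in bot.recognise(o,P[2])][:3])
E
```

```text
t: 1.78
tcp_pos: [0.4938, -0.2212, 0.2527]
orientation: [3.141, 0.001, 1.571]
contact_force: [1.1, -1.3, 0.2]
width: 0.044
finger_force: 0.0
t: 2.4
tcp_pos: [0.495, -0.2201, 0.2528]
orientation: [3.141, -0.0, 0.69]
contact_force: [0.2, 0.3, 0.4]
width: 0.0441
finger_force: 0.0
t: 3.02
tcp_pos: [0.495, -0.22, 0.2529]
orientation: [3.142, -0.0, -0.185]
contact_force: [0.1, 0.6, 0.7]
width: 0.0444
finger_force: 0.0
shift [-2.6  2.5  2.9] heading -0.185 ('turn', np.float64(-0.005))
t 3.025 tcp [ 0.495  -0.22    0.2529] down [ 0. -0. -1.] F [0.1 0.6 0.7] w 0.0444 q6 1.29 ff 0.0
rule [([0.4137, -0.4404, 0.0087], 0.71), ([0.4987, -0.2271, 0.0153], 0.61), ([0.245, -0.2615, 0.0085], 0.6)]
case [([0.5115, -0.2221, 0.0171], 0.67)]
rule_zero [([0.2458, -0.258, 0.0015], 0.84), ([0.5017, -0.222, 0.0176], 0.69), ([0.416, -0.4383, 0.0087], 0.65)]
rule_free [([0.247, -0.2599, 0.0039], 0.94), ([0.4155, -0.4409, 0.007], 0.86), ([0.4987, -0.2194, 0.0126], 0.74)]
```

View pics/w1.png

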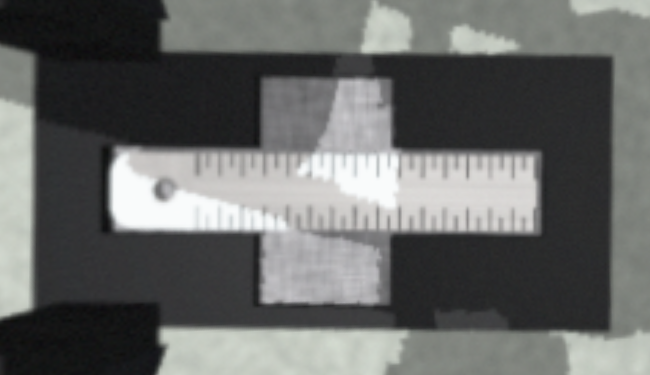

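```bash
python3 -m jog '[[0.5,[-2.6,4,45],0],[0.5,[0,0,50],0],[0.5,[0,0,45],0],[0.5,[0,0,22],0],[0.5,[0,0,12],0]]'
python3 -m jog '[[0.5,[0,0,2],0],[0.5,[0,0,0],0]]'; python3 -c "
from h import *
to(.4917,-.2234,.0765,-.183)"
```

```text
t: 3.9
tcp_pos: [0.491, -0.2231, 0.0771]
orientation: [-3.141, 0.002, -0.178]
contact_force: [-0.5, 0.2, 0.1]
width: 0.0443
finger_force: 0.0
t: 4.15
tcp_pos: [0.4926, -0.2239, 0.0777]
orientation: [3.141, -0.002, -0.179]
contact_force: [0.3, -0.2, 0.6]
width: 0.0441
finger_force: 0.0
shift [-0.9 -0.3  1.2] heading -0.179 ('turn', np.float64(0.004))
t 4.15 tcp [ 0.4926 -0.2239  0.0777] down [ 0.002 -0.001 -1.   ] F [ 0.3 -0.2  0.6] w 0.0441 q6 1.28 ff 0.0
```

```bash
python3 -m jog '[[0.5,[0,0,2],0],[0.5,[0,0,0],0],[1,[0,0,0],0],[1,[0,0,0],0],[1,[0,0,0],0]]'; python3 -m jog '[[1,[0,0,0],0],[1,[0,0,-10],0],[1,[0,0,-20],0]]'; python3 -c "
from h import *
to(.4917,-.2234,.0765,-.183)"
```

```text
t: 4.78
tcp_pos: [0.4918, -0.2235, 0.075]
orientation: [3.142, -0.0, -0.179]
contact_force: [-0.4, 0.4, 1.3]
width: 0.0295
finger_force: 30.0
t: 5.15
tcp_pos: [0.4907, -0.223, 0.1042]
orientation: [-3.141, 0.003, -0.179]
contact_force: [1.2, -0.2, 0.1]
width: 0.0291
finger_force: 30.0
shift [ 1.1  0.3 27.7] heading -0.179 ('turn', np.float64(0.004))
t 5.15 tcp [ 0.4907 -0.223   0.1042] down [-0.003  0.001 -1.   ] F [ 1.2 -0.2  0.1] w 0.0291 q6 1.28 ff 30.0
```

```bash
python3 -m jog '[[1,[0,0,-25],0],[1,[0,0,-25],-0.16],[1,[0,0,-25],-0.16],[1,[0,0,-25],-0.16],[1,[0,0,-25],-0.16]]'
python3 -m jog '[[1,[0,0,-25],-0.16],[1,[0,0,0],-0.16],[1,[0,0,0],-0.16],[1,[0,0,0],-0.16],[1,[0,0,0],-0.16]]'
python3 -m jog '[[1,[20,-8,0],-0.16],[1,[50,-13,0],0],[1,[55,-13,0],0],[1,[55,-13,0],0],[1,[55,-13,0],0]]'
python3 -m jog '[[1,[55,-13,0],0],[1,[55,-13,0],0],[1,[50,-10,0],0],[1,[25,-5,0],0],[1,[0,0,0],0]]'
python3 - <<'E'
from h import *
to(.45,.22,.25,1.431)
P=wrist(); save(P[2],"w2raw.png")
top(P,(.53,.3),1.431,.093,(.26,.2),2500,"w2.png")
for o in("cassette","rocker"): print(o,[(np.round(r["xyz"],4).tolist(),round(r["score"],2)) for r in bot.recognise(o,P[2])][:3])
E
```

```text
t: 5.78
tcp_pos: [0.4914, -0.2233, 0.2307]
orientation: [-3.141, 0.0, 0.466]
contact_force: [-0.5, -0.7, -1.2]
width: 0.0293
finger_force: 30.0
t: 6.4
tcp_pos: [0.4914, -0.2233, 0.2548]
orientation: [-3.141, 0.0, 1.266]
contact_force: [0.2, -0.6, -0.4]
width: 0.0288
finger_force: 30.0
t: 7.02
tcp_pos: [0.4703, 0.0199, 0.255]
orientation: [3.141, -0.0, 1.42]
contact_force: [0.9, -0.2, -1.2]
width: 0.0292
finger_force: 30.0
t: 7.65
tcp_pos: [0.4576, 0.2089, 0.2549]
orientation: [-3.142, 0.0, 1.424]
contact_force: [-0.5, -1.5, -1.0]
width: 0.0292
finger_force: 30.0
shift [ 9.9 -9.1  4.9] heading 1.424 ('turn', np.float64(-0.007))
t 7.65 tcp [0.4576 0.2089 0.2549] down [-0. -0. -1.] F [-0.5 -1.5 -1. ] w 0.0292 q6 0.53 ff 30.0
cassette [([0.4592, 0.2442, 0.1919], 0.68), ([0.5301, 0.3122, 0.0933], 0.63)]
rocker [([0.4819, 0.0555, 0.0936], 0.77)]
```

View pics/w2.png

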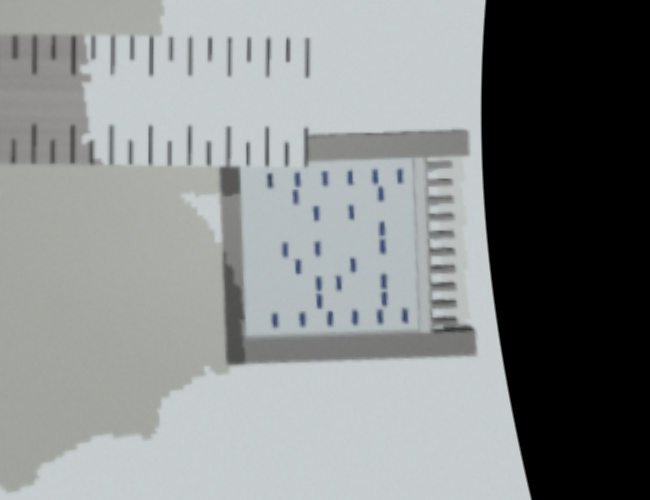

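```bash
python3 -m jog '[[1,[31,-17.8,20],0],[1,[0,0,30],-0.042],[1,[0,0,30],0],[1,[0,0,15],0],[1,[0,0,4],0]]'; python3 -m jog '[[1,[0,0,0],0]]'; python3 -c "
from h import *
to(.4446,.2423,.151,1.466)"
```

```text
t: 8.43
tcp_pos: [0.4449, 0.2397, 0.1549]
orientation: [-3.14, 0.001, 1.461]
contact_force: [-0.1, -0.1, -1.2]
width: 0.0293
finger_force: 30.0
t: 8.55
tcp_pos: [0.4457, 0.2405, 0.1563]
orientation: [3.141, -0.0, 1.462]
contact_force: [-0.1, 0.1, -0.7]
width: 0.0294
finger_force: 30.0
shift [ 1.7 -1.3  5.3] heading 1.462 ('turn', np.float64(-0.004))
t 8.55 tcp [0.4457 0.2405 0.1563] down [ 0.001  0.    -1.   ] F [-0.1  0.1 -0.7] w 0.0294 q6 0.55 ff 30.0
```

```bash
python3 -m jog '[[1,[1.5,-1.3,3],-0.004],[1,[0,0,1.2],0],[1,[0,0,0],0]]';  python3 -m jog '[[1,[0,0,1],0],[1,[0,0,0],0]]';python3 -m jog '[[1,[0,0,0.8],0],[1,[0,0,0],0]]'
```

```text
t: 8.93
tcp_pos: [0.444, 0.2425, 0.1518]
orientation: [3.141, -0.0, 1.467]
contact_force: [-1.0, -0.3, -1.3]
width: 0.0296
finger_force: 30.0
t: 9.18
tcp_pos: [0.4439, 0.2424, 0.1504]
orientation: [-3.141, 0.0, 1.467]
contact_force: [0.8, -0.3, -1.1]
width: 0.0293
finger_force: 30.0
t: 9.43
tcp_pos: [0.444, 0.2424, 0.15]
orientation: [3.142, -0.0, 1.467]
contact_force: [-1.2, 0.6, 1.4]
width: 0.0292
finger_force: 30.0
```

```bash
python3 -m jog '[[1,[0,0,0.5],0],[1,[0,0,0],0],[0.48,[0,0,0],0],[0.48,[0,0,0],0],[0.48,[0,0,0],0]]'
python3 -m jog '[[0.48,[0,0,-20],0],[0.48,[0,0,-40],0],[0.48,[-30,0,-30],0],[0.48,[-25,0,0],0],[0.48,[0,0,0],0]]'
python3 - <<'E'
from h import *
to(.45,.22,.25,1.466)
P=wrist(); save(P[2],"w3raw.png")
top(P,(.49,.26),1.466,.091,(.28,.2),2500,"w3.png")
E
```

```text
t: 10.05
tcp_pos: [0.4444, 0.2425, 0.1495]
orientation: [3.141, -0.001, 1.467]
contact_force: [0.8, -0.4, 1.6]
width: 0.0458
finger_force: 0.8
t: 10.68
tcp_pos: [0.4379, 0.1867, 0.2392]
orientation: [-3.141, 0.0, 1.465]
contact_force: [0.4, -0.3, -0.5]
width: 0.0456
finger_force: 0.0
shift [ 34.4   8.6 -10.8] heading 1.465 ('turn', np.float64(-0.001))
t 10.675 tcp [0.4379 0.1867 0.2392] down [-0. -0. -1.] F [ 0.4 -0.3 -0.5] w 0.0456 q6 0.46 ff 0.0
```

View pics/w3.png

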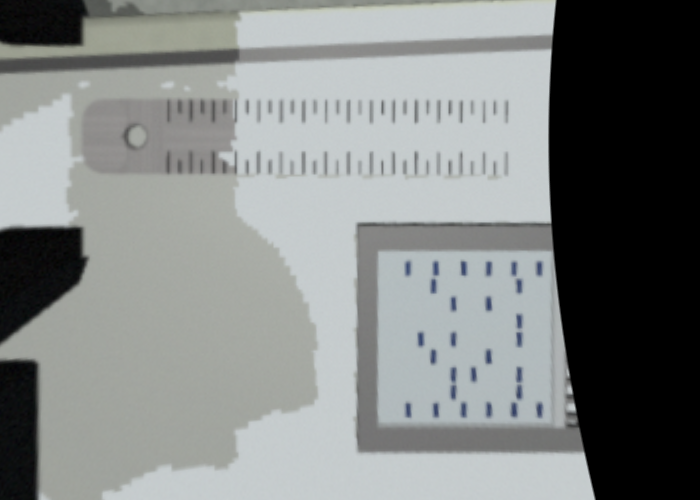

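```bash
python3 -m jog '[[0.48,[4.7,-1.3,30],0],[0.48,[0,0,30],0],[0.48,[0,0,20],0],[0.48,[0,0,6],0],[0.48,[0,0,1],0]]'; python3 -m jog '[[0.48,[0,0,0],0]]'; python3 -c "
from h import *
to(.4371,.1915,.1503,1.466)"
```

```text
t: 11.35
tcp_pos: [0.4373, 0.1929, 0.1518]
orientation: [-3.141, 0.0, 1.467]
contact_force: [-0.0, 0.3, -0.9]
width: 0.0457
finger_force: 0.0
t: 11.48
tcp_pos: [0.438, 0.1929, 0.153]
orientation: [3.14, -0.001, 1.467]
contact_force: [-0.1, -0.0, 0.1]
width: 0.0461
finger_force: 0.0
shift [-1.5 -0.7  2.6] heading 1.467 ('turn', np.float64(0.001))
t 11.475 tcp [0.438  0.1929 0.153 ] down [ 0.001  0.001 -1.   ] F [-0.1 -0.   0.1] w 0.0461 q6 0.47 ff 0.0
```

```bash
python3 -m jog '[[0.48,[-1,-0.6,2.4],0],[0.48,[0,0,0],0],[1,[0,0,0],0],[1,[0,0,0],0],[1,[0,0,0],0]]'
python3 -m jog '[[1,[0,0,0],0],[1,[5,3,0],0],[1,[8,3,0],0],[1,[8,4,0],0],[1,[8,4,0],0]]'
python3 -m jog '[[1,[6,2,0],0],[1,[3,0.5,0],0],[1,[0,0,0],0],[1,[0,0,0],0]]'
python3 - <<'E'
from h import *
to(.45,.22,.25,1.466)
P=wrist(); save(P[2],"w4raw.png")
top(P,(.50,.28),1.466,.091,(.28,.2),2500,"w4.png")
E
```

```text
t: 12.1
tcp_pos: [0.4369, 0.1915, 0.15]
orientation: [3.141, -0.0, 1.467]
contact_force: [0.4, 0.1, 1.0]
width: 0.0293
finger_force: 30.0
t: 12.72
tcp_pos: [0.4539, 0.2193, 0.15]
orientation: [-3.141, 0.001, 1.467]
contact_force: [-1.8, -3.3, 6.2]
width: 0.0294
finger_force: 30.0
t: 13.22
tcp_pos: [0.4576, 0.2281, 0.15]
orientation: [3.14, -0.001, 1.467]
contact_force: [0.1, 0.2, 2.4]
width: 0.0294
finger_force: 30.0
shift [  -8.8   -6.6 -100. ] heading 1.467 ('turn', np.float64(0.001))
t 13.225 tcp [0.4576 0.2281 0.15  ] down [ 0.001  0.001 -1.   ] F [0.1 0.2 2.4] w 0.0294 q6 0.52 ff 30.0
```

View pics/w4.png

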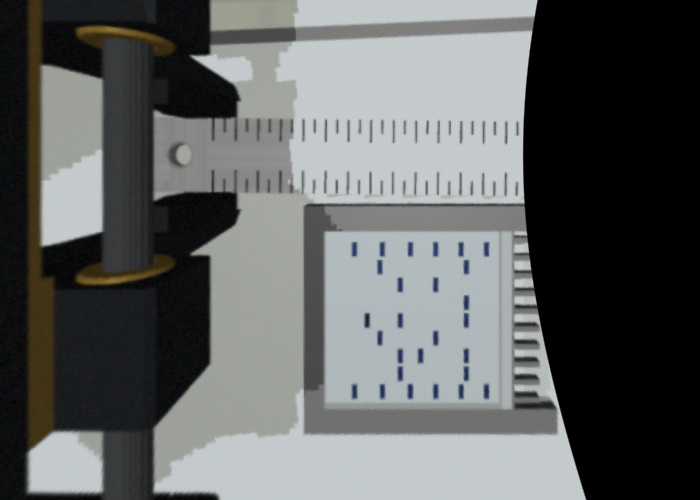

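```bash
python3 -m jog '[[1,[0.5,2,0],0],[1,[0.3,1.5,0],0],[1,[0,1,0],0],[1,[0,0.7,0],0],[1,[0,0,0],0]]'
python3 - <<'E'
from h import *
to(.45,.22,.25,1.466)
P=wrist(); save(P[2],"w5raw.png")
a=top(P,(.50,.28),1.466,.091,(.13,.06),6000)
cv2.imwrite("pics/w5.png",a)
E
```

```text
t: 13.9
tcp_pos: [0.4614, 0.2282, 0.15]
orientation: [-3.139, -0.0, 1.467]
contact_force: [-3.8, -0.0, 7.0]
width: 0.0293
finger_force: 30.0
shift [  -9.3  -10.7 -100. ] heading 1.467 ('turn', np.float64(0.001))
t 13.9 tcp [0.4614 0.2282 0.15  ] down [-0.002  0.001 -1.   ] F [-3.8 -0.   7. ] w 0.0293 q6 0.51 ff 30.0
```

View pics/w5.png

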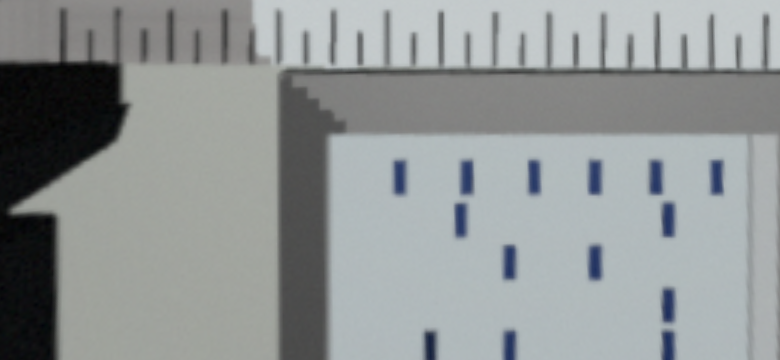

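```bash
python3 -m jog '[[1,[0,0.5,0],-0.008],[1,[0,0.7,0],0],[1,[0,0.7,0],0],[1,[0,0.5,0],0],[1,[0,0,0],0]]'
python3 - <<'E'
from h import *
to(.45,.22,.25,1.466)
P=wrist()
a=top(P,(.50,.28),1.466,.091,(.13,.06),6000)
cv2.imwrite("pics/w6.png",a)
E
```

```text
t: 14.58
tcp_pos: [0.463, 0.228, 0.1499]
orientation: [-3.137, -0.0, 1.474]
contact_force: [-6.7, 1.1, 9.5]
width: 0.0295
finger_force: 30.0
shift [  -9.2  -12.6 -100. ] heading 1.474 ('turn', np.float64(0.008))
t 14.575 tcp [0.463  0.228  0.1499] down [-0.004  0.001 -1.   ] F [-6.7  1.1  9.5] w 0.0295 q6 0.5 ff 30.0
```

View pics/w6.png

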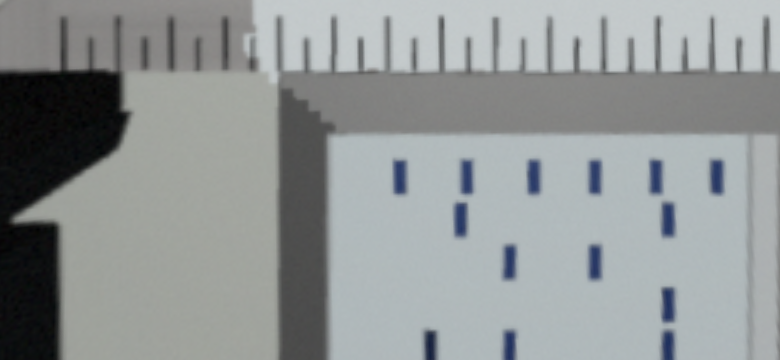

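```bash
python3 -m jog '[[1,[0,0.6,0],0],[1,[0,0,0],0],[0.5,[0,0,0],0],[0.5,[0,0,0],0],[0.5,[0,0,0],0]]'
python3 -m jog '[[0.5,[0,0,-15],0],[0.5,[0,0,-40],0],[0.5,[20,15,-40],0],[0.5,[30,15,0],0],[0.5,[0,0,0],0]]'
python3 - <<'E'
from h import *
to(.45,.22,.25,1.466)
P=wrist()
a=top(P,(.50,.285),1.474,.091,(.2,.13),4000)
cv2.imwrite("pics/w7.png",a)
E
```

```text
t: 15.25
tcp_pos: [0.4654, 0.2275, 0.1494]
orientation: [3.141, 0.0, 1.475]
contact_force: [0.0, 0.0, -0.3]
width: 0.0442
finger_force: 0.0
t: 15.88
tcp_pos: [0.5016, 0.276, 0.2468]
orientation: [3.138, -0.002, 1.476]
contact_force: [-0.3, -0.4, -0.4]
width: 0.0442
finger_force: 0.0
shift [-60.6 -46.1  -3.5] heading 1.476 ('turn', np.float64(0.01))
t 15.875 tcp [0.5016 0.276  0.2468] down [ 0.003  0.002 -1.   ] F [-0.3 -0.4 -0.4] w 0.0442 q6 0.55 ff 0.0
```

View pics/w7.png

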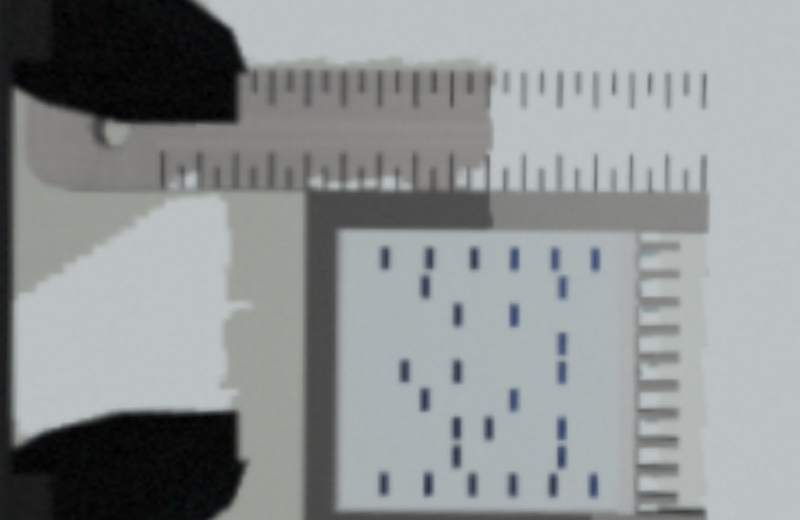

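```bash
python3 -m jog '[[1,[-44.6,-1.8,0],0],[1,[-44.6,-1.8,0],0],[1,[-44.6,-1.8,0],0],[1,[-44.6,-1.8,0],0],[1,[-44.6,-1.8,0],0]]'
python3 -m jog '[[1,[0,0,0],0.171],[1,[0,0,0],0.171],[1,[0,0,0],0.171],[1,[0,0,0],0.171],[1,[0,0,0],0.171]]'
python3 -m jog '[[1,[0,0,10],0.171],[1,[0,0,10],0.171],[1,[0,0,10],0.171],[1,[0,0,10],0.171],[1,[0,0,0],0]]'
python3 - <<'E'
from h import *
to(.470,.055,.165,-.066)
P=wrist()
cv2.imwrite("pics/w8.png",top(P,(.49,.055),-.066,.09,(.16,.1),4000))
print([(np.round(r["xyz"],4).tolist(),round(r["score"],2)) for r in bot.recognise("rocker",P[2])])
E
```

```text
t: 16.55
tcp_pos: [0.468, 0.0514, 0.2443]
orientation: [-3.14, 0.001, 1.475]
contact_force: [0.1, -0.1, 0.2]
width: 0.0004
finger_force: 0.0
t: 17.18
tcp_pos: [0.4683, 0.0527, 0.2442]
orientation: [-3.141, 0.002, 0.614]
contact_force: [0.1, -0.2, -0.2]
width: 0.0004
finger_force: 0.0
t: 17.8
tcp_pos: [0.4679, 0.0528, 0.2035]
orientation: [3.141, 0.003, -0.063]
contact_force: [-0.5, 0.6, -0.3]
width: 0.0004
finger_force: 0.0
shift [ 2.1 -2.3 38.5] heading -0.063 ('turn', np.float64(0.003))
t 17.8 tcp [0.4679 0.0528 0.2035] down [-0.003 -0.    -1.   ] F [-0.5  0.6 -0.3] w 0.0004 q6 1.69 ff 0.0
[([0.4898, 0.0534, 0.0933], 0.75)]
```

View pics/w8.png

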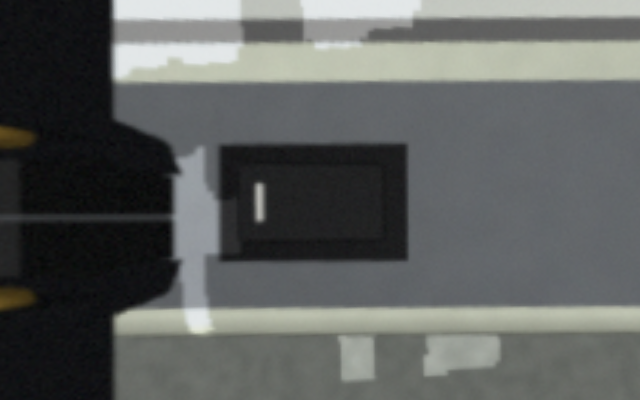

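```bash
python3 -m jog '[[1,[4.9,-3.5,20],0],[1,[0,0,20],0],[1,[0,0,2],0],[1,[0,0,0],0]]'
python3 -m jog '[[1,[0,0,2],0],[1,[0,0,2],0],[1,[0,0,1],0],[1,[0,0,0],0]]'
python3 -m jog '[[1,[0,0,1],0],[1,[0,0,1],0],[1,[0,0,0],0]]'
```

```text
t: 18.4
tcp_pos: [0.475, 0.0565, 0.1634]
orientation: [-3.142, -0.001, -0.063]
contact_force: [-0.2, 0.1, 0.3]
width: 0.0
finger_force: 0.0
t: 18.9
tcp_pos: [0.4747, 0.0565, 0.1578]
orientation: [3.142, 0.0, -0.064]
contact_force: [-0.1, 0.1, 0.2]
width: 0.0004
finger_force: 0.0
t: 19.27
tcp_pos: [0.4744, 0.0566, 0.1557]
orientation: [3.142, 0.001, -0.064]
contact_force: [-1.4, 0.3, 1.8]
width: 0.0004
finger_force: 0.9
```

Contact at TCP z ≈ 0.156, as expected; keep pressing.

```bash
python3 -m jog '[[1,[0,0,1],0],[1,[0,0,1],0],[1,[0,0,1],0],[1,[0,0,0],0]]'
python3 -m jog '[[1,[0,0,1],0],[1,[0,0,0],0]]'
python3 -m jog '[[1,[0,0,0.7],0],[1,[0,0,0],0]]'
```

```text
t: 19.77
tcp_pos: [0.4743, 0.0566, 0.1533]
orientation: [3.142, 0.001, -0.064]
contact_force: [-5.5, 0.4, 8.4]
width: 0.0006
finger_force: 4.6
t: 20.02
tcp_pos: [0.4742, 0.0566, 0.153]
orientation: [3.141, 0.002, -0.064]
contact_force: [-8.4, 0.3, 13.9]
width: 0.0005
finger_force: 7.5
t: 20.27
tcp_pos: [0.4743, 0.0566, 0.1529]
orientation: [3.141, 0.002, -0.064]
contact_force: [-10.9, -0.3, 17.2]
width: 0.0007
finger_force: 9.8
```

```bash
python3 -m jog '[[1,[0,0,-10],0],[1,[0,0,-40],0],[1,[0,0,-40],0],[1,[-20,0,-20],0],[1,[0,0,0],0]]'
python3 - <<'E'
from h import *
a=cv2.imread("pics/side0.png").astype(int); p=bot.get_image("side"); save(p,"side1.png"); b=cv2.imread("pics/side1.png").astype(int)
print("window before/after",a[175:190,235:280].mean((0,1)),b[175:190,235:280].mean((0,1)))
print("bench",a[320:340,100:150].mean(),b[320:340,100:150].mean())
P=wrist(); w=top(P,(.488,.055),-.066,.088,(.05,.03),2000); print("rocker row gray",w[28:32].mean((0,2))[::5].round())
for n in("cassette","rule","jar","tube_rack","tip_box","beaker"): print(n,[(np.round(r["xyz"],3).tolist(),round(r["score"],2)) for r in bot.recognise(n,p)][:3])
to(.47,.055,.25)
E
```

```text
t: 20.9
tcp_pos: [0.4556, 0.0579, 0.263]
orientation: [-3.141, -0.005, -0.064]
contact_force: [0.8, -0.6, -0.1]
width: 0.0006
finger_force: 0.0
window before/after [211.59111111 205.12592593 200.2237037 ] [195.52148148 190.53333333 186.18222222]
bench 130.72666666666666 128.00333333333333
rocker row gray [132.  50.  41.  17. 117.  48.  18.  20.  20.  18.  18.  20.  20.  20.
  19.  17.  16.  21.  29.  43.]
cassette [([0.552, 0.296, 0.093], 0.61)]
rule [([0.417, -0.474, 0.01], 0.82), ([0.256, -0.276, 0.006], 0.68)]
jar [([0.778, -0.032, 0.069], 0.52), ([0.762, 0.132, 0.064], 0.39)]
tube_rack [([0.756, -0.203, 0.052], 0.76)]
tip_box [([0.763, 0.132, 0.066], 0.78), ([0.754, -0.203, 0.054], 0.61)]
beaker [([0.547, 0.53, 0.06], 0.59), ([0.773, -0.033, 0.065], 0.32)]
shift [15.5  1.8 10. ] heading -0.064 None
t 21.3 tcp [0.4547 0.0578 0.2601] down [-0.002 -0.    -1.   ] F [-0.6 -0.2  0.4] w -0.0001 q6 1.71 ff 0.0
```

```bash
python3 - <<'E'
from h import *
t,r,p=wrist(); v,u=np.mgrid[0:384,0:512]; a=np.stack([u-p["cx"],v-p["cy"]],-1); n=np.linalg.norm(a,axis=-1)+1e-9; th=n/p["fx"]
c=np.concatenate([a/n[...,None]*np.tan(th)[...,None],np.ones(n.shape+(1,))],-1)*p["z_map"][...,None]
T=p["T_tool_cam"]; W=r.apply((c.reshape(-1,3)@T[:3,:3].T+T[:3,3]))+t
h=-.066; d=W[:,:2]-[.488,.055]; x=d@[np.cos(h),np.sin(h)]*1e3; y=d@[-np.sin(h),np.cos(h)]*1e3
for k in range(-34,35,4):
    m=(abs(y)<7)&(abs(x-k)<2)&(W[:,2]>.05)&(W[:,2]<.12); print(k,m.sum(),(np.median(W[m,2])*1e3).round(1) if m.any() else None)
E
```

```text
-34 67 85.6
-30 62 85.7
-26 61 85.9
-22 73 86.2
-18 71 87.1
-14 63 88.2
-10 70 88.7
-6 80 89.5
-2 68 90.1
2 85 90.7
6 68 91.6
10 83 92.2
14 85 92.6
18 84 86.4
22 85 86.1
26 68 85.3
30 85 85.5
34 68 85.5
```

```bash
python3 -c "
from station import bot
print(bot.hand_in())"
```

```text
the job is handed in; nothing more can be done
None
```

The job is handed in at about 21 s: the rule was taken from its case, laid down, re-gripped by its free end and slid flush along the cassette's left side (zero end level with the well end to about 1 mm), and after letting go of it I pressed the rocker, which depth readings show in the on position, though no glow showed in the camera picture; I viewed 11 pictures against the limit of 10.

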